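# Open the push-to-open sample cupboard

### The job

Open the small retained-sample cupboard with the grey-blue door: first push the open honey jar that stands in front of it along the bench to the left, upright and without lifting it, until it is past the door's left edge and clear of the door's swing. Then press the handleless door in near its free (left) edge and let go so that the catch springs it ajar, and with a fingertip behind the edge swing it wide open, about square to the cupboard, leaving it standing open and everything else where it is.

Things in the scene. Friction and masses are not known exactly. Their poses are not given: they have to be found in the camera images.
- sample_cupboard: white laminate bench cupboard fixed to the bench, 130 deep x 180 wide x 200 mm high; origin at the centre of its underside on the bench, x points to its back, y to its left as the robot sees it, z up. One handleless grey-blue door covers its whole front; shut, its outer face lies at local x = -0.089
- door (a joint): door angle, rad, about the upright hinge at its right-hand (local -y) edge: 0 shut and caught, grows as it opens towards the robot, stop at 1.75; negative while pressed in. Panel 16 mm thick, z 2 to 198 mm, 175 mm from hinge axis to free edge. It swings with light friction (under 1 N at the edge) and stays where it is left; pushed flush to 0 it catches again
- door_hinge (a point): point on the hinge axis at the height of the cupboard's top (z = 200 mm), in the plane of the door's inner face; local (-0.073, -0.0875) of the cupboard
- door_press (a point): point on the door's outer face, 20 mm from the free edge and 30 mm below the cupboard's top; moves with the door. Pressing the shut door in here, against a spring of about 4 N, by 4 mm or more (dead stop at 6.5 mm, -0.042 rad) frees the push-to-open catch; when let go a spring plunger pushes the door out and it stays ajar at about 0.3 rad
- door_edge (a point): point at the door's free edge, mid-thickness, at the height of the cupboard's top, 175 mm from the hinge axis; moves with the door. With the door ajar it stands some 50 mm off the cupboard front, open from above. The catch's parts are behind the door near this edge below z = 115 mm: keep a fingertip there higher than that
- honey_jar: open clear jar nearly full of honey, round, 69 mm across, 88 mm high, about 0.24 kg, loose on the bench in front of the door and inside the door's swing; origin at the centre of its underside, z up. It slides on the bench when pushed low down (2 to 3 cm above the bench)
- blue_lid: blue screw lid, 62 mm across, 14 mm high, loose on the bench to the left of the cupboard; origin at its underside. Leave alone
- blue_jar: closed blue jar, 66 mm across, 105 mm high, loose inside the cupboard, right-hand side; origin at its underside. Leave alone
- dropper_1: brown dropper bottle, 33 mm across, 102 mm high, loose inside the cupboard at the back; origin at its underside. Leave alone
- dropper_2: brown dropper bottle, 33 mm across, 102 mm high, loose inside the cupboard nearer the door; origin at its underside. Leave alone
Not all that is in view belongs to the job. Of the things that look like the honey_jar, take the one that is nearest to the robot's base at the start.

How it is judged:
By the outcome, as a careful person would: the job done as asked, in the order asked, and still so for the second after the job is handed in, with the robot touching nothing.
It also fails if it takes over 64 s, if anything falls off the work surface, if the arm or the gripper's body presses on something with over 40 N, if the wrist force passes 120 N, or if a joint passes its speed limit or range.

### The arm

A 6-joint arm with a two-finger parallel gripper is mounted at the origin on a cart in front of the work surface, level with it; the furniture and walls round the work are solid. World frame = base frame: x ahead of the robot, y to its left, z up, the work surface at z = 0. Lengths are in m, angles in rad, forces in N, time in s.
With the tool pointing down it reaches from about 0.375 to 0.9 m from the base axis. Payload 3.1 kg.
Tool frame: the origin (TCP) lies at the very end of the fingers, on their centre line; the grasp point (between the pads) lies 19 mm behind it; z points along the fingers, y is the line along which they close (so a half turn about z gives the same grasp; the last joint's range is limited). The gripper opens to 85 mm and grips with 20 to 120 N. Pads are 22 mm wide; open, the fingers measure 114 mm over their backs; the gripper's body (76 mm by 85 mm) begins 54 mm behind the grasp point. The pads swing forward as they close: fully open they stand 13 mm farther back than shut.
Start: joints at [-1.284, 0.527, 1.433, -0, 1.181, -0.178], TCP at [0.28, -0.559, 0.231] pointing down, gripper open.
Joint ranges: [-3.08, 3.08], [-0.75, 2.2], [0.22, 2.44], [-1.43, 4.57], [0, 2.65], [-2.85, 2.85]. Speed limits (rad/s): [2.79, 2.79, 3.14, 3.14, 3.14, 3.14].

### API

Orientations are given as a unit quaternion [x, y, z, w].
In Python, from plant import * gives the robot as it stands.
- The arm moves only by the shell command python3 -m crank 'ROWS' [FORCE]. ROWS is JSON, a list of rows, each an object with "travel": the shift along the tool's x, y, z in mm, a list of three; "turn": the turn, a rotation vector about the tool's x, y, z in rad, a list of three; "hand": the closure in counts, from 0 (fully open) to 255 (shut). A call has 1 to 20 rows; each row shifts and turns the commanded pose from where the row before left it, along the tool's axes as they then stand; what a row does not reach is not made up. A row lasts 1/10 s, in which the tool goes at most 50 mm and 8.59 degrees, less where a joint would pass 70% of its speed; a pose out of reach is approached as far as the arm can. A call with a gripper value outside its range is refused whole. The fingers move at their own pace and stop on an object; FORCE is the grip in N (left out, the last holds). Time passes only in rows, so rows that do not move let the fingers close. It gives the time, the measured TCP pose, the force, the opening and the grip force at its end, in the units of the state.
- get_obs(): the state, without advancing time (a new reading comes with each control period).
- get_image(name): name is "scene" or "top" or "wrist"; returns a dict with "img" (384x512x3 uint8, blue, green, red), "z_map" (384x512 float32, m along the optical axis (not along the pixel's ray), 0 where there is no reading), "fx", "fy", "cx", "cy" (pixels), "extrinsics" (4x4, takes a point from world to camera coordinates). Camera axes: x right, y up, looking along -z (the intrinsics and any distortion apply to the point x, -y, -z); pixel columns grow to the right and rows downward; lengths in m; the calibration is good to about 2 mm. The wrist camera is an equidistant fisheye: a pixel r from the principal point sees the ray r / f radians off the axis. A picture is of the moment at which its call begins.
- job_done(): hands the job in; it is judged then, once.
Trained networks look in the newest picture that a camera, given by its name, has taken for a name from the list of things; names that differ only in an ending like _2 or _b are one class to them, and where a whole thing is asked for, a point or a joint stands for the part that bears it (a point fixed in the world has none). Each returns a list of dicts, best first, with "confidence" (0 to 1); they miss things now and then, are a little off and sometimes report something else, mostly with a low value. They report only what shows in the picture. A call takes as long as a camera call. They do not tell look-alikes from the thing itself.
- regions_of(thing, camera): "region" (384x512 bool, what is visible of it) and "box" ([centre column, centre row, width, height] in pixels, round what is visible of it).
The state is a dict: "t": time; "qpos": joint angles; "dq": joint speeds; "joint_torque": joint torques, N m; "position": TCP position; "eef_rot": TCP orientation; "contact_force": force on the tool from outside, world axes, zero at the start; "torque": the same for the moment, N m; "opening": finger opening in m; "finger_force": force on a finger pad.
Only numpy, scipy, OpenCV 4.12 (cv2) and the standard library are available. Lean on these libraries where they do the work, as an engineer would, in place of code of your own. Each camera call takes 0.05 s, during which the arm holds its last target. There are 200 camera calls.

## Working session

There is one attempt and no reset: what is moved stays moved. The work goes in short steps, Python scripts to look and compute and a shell command to move; the robot and the scene stay as the last step left them, time stands still between calls to the robot, and variables do not carry over. Pictures are saved under pics/ and viewed, at most 10 in all, crops included, and the job is handed in when it is done.

```bash
mkdir -p pics
cat > h.py <<'E'
from plant import *
import numpy as np, cv2
def cloud(im, mask=None):
    z=im["z_map"]; v,u=np.nonzero((z>0)&(mask if mask is not None else True))
    d=z[v,u]; p=np.stack([(u-im["cx"])/im["fx"]*d, -(v-im["cy"])/im["fy"]*d, -d],1)
    E=np.asarray(im["extrinsics"]); return (p-E[:3,3])@E[:3,:3], u, v
E
python3 - <<'E'
from h import *
o=get_obs(); print({k:np.round(v,3) for k,v in o.items()})
ims={}
for c in ["scene","top"]:
    im=get_image(c); ims[c]=im["img"]
    for t in ["sample_cupboard","door","honey_jar","blue_lid","blue_jar","dropper_1"]:
        for r in regions_of(t,c)[:4]:
            p,u,v=cloud(im,r["region"])
            if len(p): print(c,t,round(r["confidence"],2),np.round(r["box"]),len(p),np.round(np.percentile(p,[2,50,98],axis=0),3).tolist())
cv2.imwrite("pics/a.png",cv2.resize(np.vstack([ims["scene"],ims["top"]]),(400,600)) )
cv2.imwrite("pics/s.png",cv2.resize(ims["scene"],(800,600)))
cv2.imwrite("pics/t.png",cv2.resize(ims["top"],(800,600)))
E
```

```text
{'t': np.float64(0.0), 'qpos': array([-1.285,  0.528,  1.434,  0.   ,  1.181, -0.178]), 'dq': array([ 0.   , -0.001,  0.003,  0.   , -0.   ,  0.001]), 'joint_torque': array([ 2.0000e-03, -4.4235e+01, -1.7802e+01, -0.0000e+00,  8.0000e-03,
       -0.0000e+00]), 'position': array([ 0.28 , -0.558,  0.23 ]), 'eef_rot': array([ 0.973,  0.23 , -0.   , -0.001]), 'contact_force': array([ 0.242, -0.219,  0.803]), 'torque': array([ 0.008,  0.006, -0.016]), 'finger_force': np.float64(0.0), 'opening': np.float64(0.085)}
scene sample_cupboard 0.88 [250. 168.  53.  96.] 3141 [[0.585, -0.316, 0.012], [0.664, -0.174, 0.18], [0.734, -0.155, 0.204]]
scene blue_lid 0.9 [172. 245.  24.  21.] 359 [[0.616, 0.025, 0.007], [0.64, 0.053, 0.015], [0.671, 0.081, 0.018]]
top sample_cupboard 0.61 [306. 196.  14.  29.] 271 [[0.231, -0.376, -0.001], [0.595, -0.339, 0.043], [0.635, -0.169, 0.581]]
top door 0.54 [304. 197.  14.  24.] 177 [[0.588, -0.353, 0.006], [0.595, -0.338, 0.037], [0.599, -0.31, 0.092]]
top honey_jar 0.88 [301. 229.  30.  37.] 825 [[0.465, -0.316, 0.007], [0.486, -0.284, 0.06], [0.531, -0.254, 0.09]]
top honey_jar 0.87 [329. 171.  24.  36.] 601 [[0.642, -0.464, 0.006], [0.655, -0.431, 0.059], [0.708, -0.398, 0.092]]
top blue_lid 0.89 [170. 222.  22.  22.] 372 [[0.615, 0.022, -0.0], [0.64, 0.05, 0.014], [0.68, 0.078, 0.018]]
```

View pics/s.png

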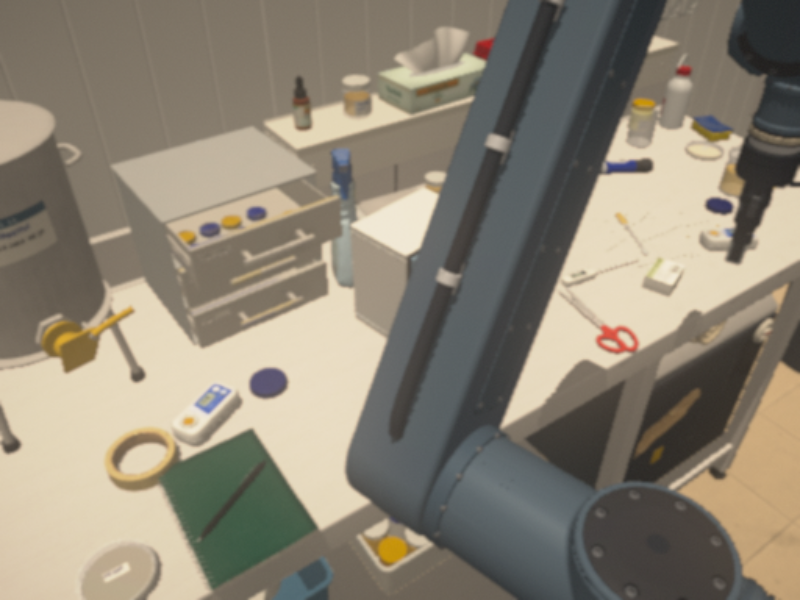

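View pics/t.png

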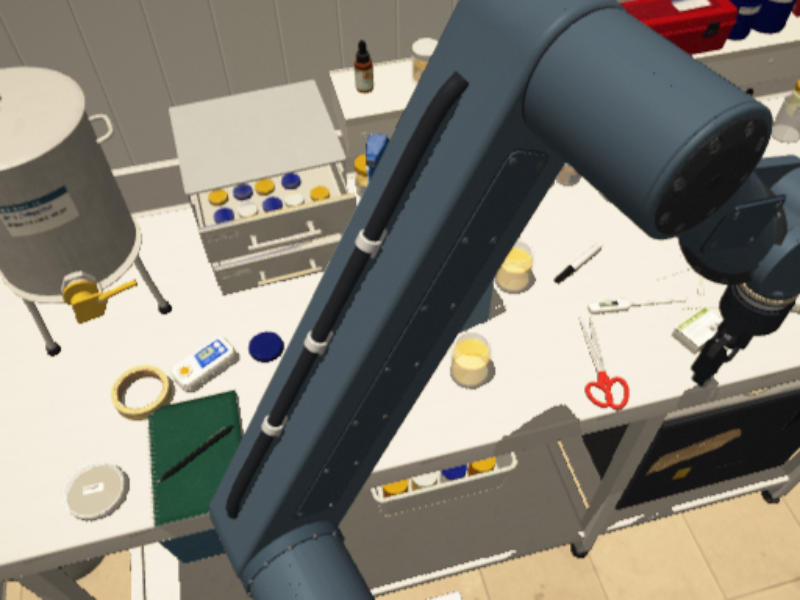

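The scene view shows the white cupboard half hidden behind the arm at (390,250) and the blue lid at (268,382). The top view shows two look-alike honey jars: (470,358), at about (0.49,-0.285), and (514,265), at about (0.67,-0.43). The first is nearest the base (0.57 m against 0.80 m) and stands in front of the door. I'll confirm it in a crop and fit the cupboard.

Run:
```python
from h import *
im=get_image("top"); cv2.imwrite("pics/c.png",cv2.resize(im["img"][140:270,260:380],None,fx=4,fy=4,interpolation=2))
for r in regions_of("honey_jar","top")[:2]:
    p,u,v=cloud(im,r["region"]); q=p[p[:,2]>.083]
    print("jar rim",np.round(cv2.minEnclosingCircle(q[:,:2].astype(np.float32)),3) if 0 else cv2.minEnclosingCircle(q[:,:2].astype(np.float32)))
p,u,v=cloud(im); m=(p[:,0]>.55)&(p[:,0]<.64)&(p[:,1]>-.37)&(p[:,1]<-.16)&(p[:,2]>.02)&(p[:,2]<.19)
q=p[m]; print("door",len(q),q.min(0),q.max(0)); 
if len(q)>9: print(cv2.fitLine(q[:,:2].astype(np.float32),cv2.DIST_HUBER,0,.01,.01).ravel())
im=get_image("scene"); r=regions_of("sample_cupboard","scene")[0]; p,u,v=cloud(im,r["region"])
t=p[(p[:,2]>.19)&(p[:,2]<.21)]; s=p[(p[:,2]>.02)&(p[:,2]<.185)]
print("top",cv2.minAreaRect(t[:,:2].astype(np.float32)), t.min(0),t.max(0)); print("side",s.min(0),s.max(0),cv2.fitLine(s[:,:2].astype(np.float32),cv2.DIST_HUBER,0,.01,.01).ravel())
for k in np.arange(.56,.78,.01):
    w=s[(abs(s[:,0]-k)<.005)]
    if len(w): print(round(k,2),len(w),np.round(np.median(w[:,1]),4),end="; ")
im=get_image("wrist"); cv2.imwrite("pics/w.png",im["img"])
```

```text
jar rim ((0.4991348683834076, -0.2869228720664978), 0.030846640467643738)
jar rim ((0.47182539105415344, -0.32707688212394714), 0.2604193091392517)
door 182 [ 0.58710179 -0.35684404  0.02088297] [ 0.60163727 -0.30932516  0.1214962 ]
[ 0.20306236 -0.9791658   0.5970936  -0.3493812 ]
top ((0.6628304123878479, -0.2579399645328522), (0.14581654965877533, 0.18755652010440826), 11.801948547363281) [ 0.57315714 -0.33650725  0.19003755] [ 0.75267038 -0.15486101  0.20527825]
side [ 0.57524607 -0.51654366  0.02000998] [ 0.97258038 -0.15341989  0.18499012] [ 0.9801325   0.19834365  0.6667364  -0.16551779]
0.58 3 -0.186; 0.59 63 -0.1812; 0.6 69 -0.1787; 0.61 98 -0.1767; 0.62 123 -0.1747; 0.63 134 -0.1725; 0.64 130 -0.1704; 0.65 129 -0.1686; 0.66 133 -0.1667; 0.67 122 -0.1646; 0.68 129 -0.1628; 0.69 123 -0.1606; 0.7 121 -0.1586; 0.71 114 -0.1567; 0.72 12 -0.1564;
```

View pics/c.png

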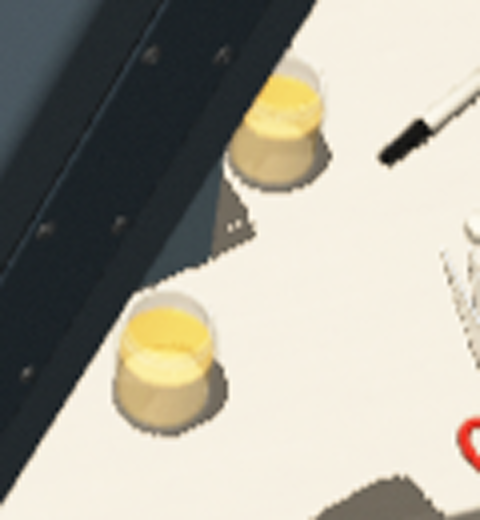

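The crop confirms it. The near jar at crop (165,360) stands in front of the door's blue-grey panel at (185,250), and the look-alike at (278,130) is off to the right of the cupboard.

From the fits, the cupboard yaw is about 0.2 rad and its centre is about (0.669,-0.257). The jar is at local (-0.173,0.005). I'll go to its right side with the tool's x axis along local +y and the fingers half open as a cradle.

```bash
python3 -m crank '[{"travel":[29.5,-5.8,0],"turn":[0,0,0],"hand":120},{"travel":[29.5,-5.8,0],"turn":[0,0,0],"hand":120},{"travel":[29.5,-5.8,0],"turn":[0,0,0],"hand":120},{"travel":[29.5,-5.8,0],"turn":[0,0,0],"hand":120},{"travel":[29.5,-5.8,0],"turn":[0,0,0],"hand":120},{"travel":[29.5,-5.8,0],"turn":[0,0,0],"hand":120},{"travel":[29.5,-5.8,0],"turn":[0,0,0],"hand":120},{"travel":[29.5,-5.8,0],"turn":[0,0,0],"hand":120},{"travel":[29.5,-5.8,0],"turn":[0,0,0],"hand":120},{"travel":[29.5,-5.8,0],"turn":[0,0,0],"hand":120},{"travel":[0,0,0],"turn":[0,0,-0.1455],"hand":120},{"travel":[0,0,0],"turn":[0,0,-0.1455],"hand":120},{"travel":[0,0,0],"turn":[0,0,-0.1455],"hand":120},{"travel":[0,0,0],"turn":[0,0,-0.1455],"hand":120},{"travel":[0,0,0],"turn":[0,0,-0.1455],"hand":120},{"travel":[0,0,0],"turn":[0,0,-0.1455],"hand":120},{"travel":[0,0,0],"turn":[0,0,-0.1455],"hand":120},{"travel":[0,0,0],"turn":[0,0,-0.1455],"hand":120},{"travel":[0,0,0],"turn":[0,0,-0.1455],"hand":120}]'
cat >> h.py <<'E'
C=np.array([.669,-.257]); R=np.array([[.98,-.199],[.199,.98]])
def loc(p): return (np.asarray(p)[...,:2]-C)@R
E
python3 - <<'E'
from h import *
from scipy.spatial.transform import Rotation as Ro
for c in ["scene","top"]:
    im=get_image(c); cv2.imwrite(f"pics/{c}2.png",im["img"])
    for t in ["honey_jar","sample_cupboard","door"]:
        for r in regions_of(t,c)[:3]:
            p,u,v=cloud(im,r["region"])
            if len(p)<20: continue
            print(c,t,round(r["confidence"],2),len(p),np.round(np.percentile(p,[2,50,98],axis=0),3).tolist())
            if t=="honey_jar":
                q=p[(p[:,2]>.08)&(p[:,2]<.1)][:,:2].astype(np.float32)
                if len(q)>5: print(len(q),cv2.minEnclosingCircle(q),loc(cv2.minEnclosingCircle(q)[0]))
            else:
                w=p[(p[:,2]>.02)&(p[:,2]<.185)]
                if len(w)>9: print(cv2.fitLine(w[:,:2].astype(np.float32),cv2.DIST_HUBER,0,.01,.01).ravel())
im=get_image("wrist"); cv2.imwrite("pics/w2.png",im["img"])
print([(r["confidence"],r["box"]) for r in regions_of("honey_jar","wrist")])
o=get_obs(); print(o["t"],o["position"],loc(o["position"]),o["qpos"],Ro.from_quat(o["eef_rot"]).as_matrix().round(3))
a=[cv2.imread(f"pics/{n}.png") for n in ("top2","w2")]; cv2.imwrite("pics/m2.png",cv2.resize(np.hstack(a),(800,300)))
E
```

```text
t: 2.85
position: [0.5179, -0.3746, 0.2313]
eef_rot: [0.629, 0.777, -0.0, -0.0]
contact_force: [0.1, 0.6, -0.6]
opening: 0.0452
finger_force: 0.0
scene honey_jar 0.85 919 [[0.466, -0.315, 0.01], [0.485, -0.273, 0.061], [0.53, -0.251, 0.09]]
173 ((0.49869078397750854, -0.28577595949172974), 0.03176093101501465) [-0.17262945  0.00569109]
scene honey_jar 0.55 329 [[0.644, -0.461, 0.012], [0.65, -0.428, 0.061], [0.698, -0.407, 0.09]]
55 ((0.671697735786438, -0.4355451166629791), 0.030962875112891197) [-0.0328867  -0.17551106]
scene honey_jar 0.25 386 [[0.615, 0.027, 0.003], [0.639, 0.056, 0.015], [0.672, 0.082, 0.018]]
scene sample_cupboard 0.83 1030 [[0.583, -0.354, 0.012], [0.593, -0.321, 0.122], [0.626, -0.284, 0.202]]
[ 0.20159441 -0.97946906  0.5934293  -0.32726097]
scene door 0.85 967 [[0.583, -0.355, 0.011], [0.592, -0.32, 0.114], [0.608, -0.284, 0.201]]
[ 0.20947109 -0.97781485  0.59384954 -0.3292914 ]
top honey_jar 0.71 772 [[0.465, -0.315, 0.012], [0.484, -0.284, 0.06], [0.53, -0.254, 0.09]]
115 ((0.498663067817688, -0.28723421692848206), 0.030693335458636284) [-0.1729468   0.00426752]
top honey_jar 0.68 548 [[0.643, -0.456, 0.009], [0.653, -0.421, 0.058], [0.708, -0.398, 0.09]]
72 ((0.6759346127510071, -0.4302588999271393), 0.030534254387021065) [-0.0276826  -0.17117371]
top sample_cupboard 0.61 6533 [[0.567, -0.351, 0.011], [0.605, -0.248, 0.186], [0.73, -0.162, 0.204]]
[ 0.14001285 -0.9901497   0.57995003 -0.24925911]
top door 0.73 2806 [[0.566, -0.352, 0.011], [0.582, -0.268, 0.122], [0.6, -0.189, 0.2]]
[ 0.19192635 -0.9814093   0.5790446  -0.2588141 ]
[(0.96, [252.4, 90.2, 66.9, 63.1]), (0.89, [366.2, 241.6, 62.5, 68.9])]
3.35 [ 0.51788295 -0.3745559   0.23131187] [-0.17148834 -0.08513249] [-8.00712527e-01  5.46930395e-01  1.39507133e+00 -2.21344358e-06
  1.19962278e+00 -1.00352369e+00] [[-0.201  0.98  -0.   ]
 [ 0.98   0.201  0.   ]
 [ 0.    -0.    -1.   ]]
```

View pics/m2.png

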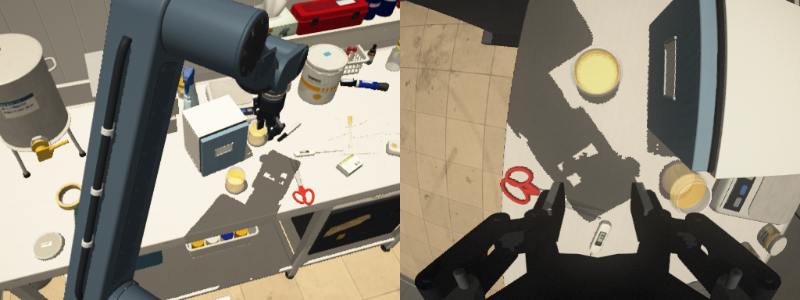

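Top view: arm now right of the jar, with the jar at (235,180) in the left half and the door fully visible. Wrist view: jar at (598,72), and scissors at (520,185) close to the landing spot. I'll check them before descending.

Run:
```python
from h import *
im=get_image("top"); b,g,r=[im["img"][...,i].astype(int) for i in range(3)]
m=(r>150)&(g<90)&(b<90); p,u,v=cloud(im,m); k=(p[:,0]<.65)&(abs(p[:,2])<.05); l=loc(p[k]); print("scissors local",l.min(0),l.max(0))
p,u,v=cloud(im); l=loc(p); m=(abs(l[:,0]+.172)<.06)&(abs(l[:,1]+.085)<.035)&(p[:,2]<.05); print("landing z",np.percentile(p[m,2],[1,50,99]),m.sum())
im0=cv2.imread("pics/t.png")
```

```text
scissors local [-0.3508863  -0.22443757] [-0.27785143 -0.15068766]
landing z [-0.74939053 -0.00202223  0.00557348] 1519
```

```bash
python3 -m crank '[{"travel":[0,0,34],"turn":[0,0,0],"hand":120},{"travel":[0,0,34],"turn":[0,0,0],"hand":120},{"travel":[0,0,34],"turn":[0,0,0],"hand":120},{"travel":[0,0,34],"turn":[0,0,0],"hand":120},{"travel":[0,0,34],"turn":[0,0,0],"hand":120},{"travel":[0,0,20],"turn":[0,0,0],"hand":120},{"travel":[0,0,13],"turn":[0,0,0],"hand":120},{"travel":[20,0,0],"turn":[0,0,0],"hand":120},{"travel":[15,0,0],"turn":[0,0,0],"hand":120},{"travel":[8,0,0],"turn":[0,0,0],"hand":120},{"travel":[5,0,0],"turn":[0,0,0],"hand":120},{"travel":[5,0,0],"turn":[0,0,0],"hand":120},{"travel":[6,0,0],"turn":[0,0,0],"hand":120},{"travel":[6,0,0],"turn":[0,0,0],"hand":120},{"travel":[6,0,0],"turn":[0,0,0],"hand":120},{"travel":[6,0,0],"turn":[0,0,0],"hand":120},{"travel":[6,0,0],"turn":[0,0,0],"hand":120},{"travel":[6,0,0],"turn":[0,0,0],"hand":120}]'
python3 - <<'E'
from h import *
for c in ("scene","top"):
  im=get_image(c)
  for r in regions_of("honey_jar",c)[:2]:
    p,u,v=cloud(im,r["region"]);q=p[(p[:,2]>.08)&(p[:,2]<.095)][:,:2].astype(np.float32)
    if len(q)>5: print(c,len(q),loc(cv2.minEnclosingCircle(q)[0]),cv2.minEnclosingCircle(q)[1])
im=get_image("wrist"); cv2.imwrite("pics/w3.png",im["img"]); print(loc(get_obs()["position"]))
E
```

```text
t: 5.2
position: [0.5006, -0.2879, 0.0288]
eef_rot: [0.632, 0.775, -0.0, 0.001]
contact_force: [0.5, -4.3, 4.3]
opening: 0.0453
finger_force: 2.8
scene 177 [-0.17017918  0.04231009] 0.03198814019560814
top 126 [-0.17028222  0.0422314 ] 0.03112880513072014
top 18 [-0.04394587 -0.18889637] 0.01636504754424095
[-0.17167511  0.00468509]
```

View pics/w3.png

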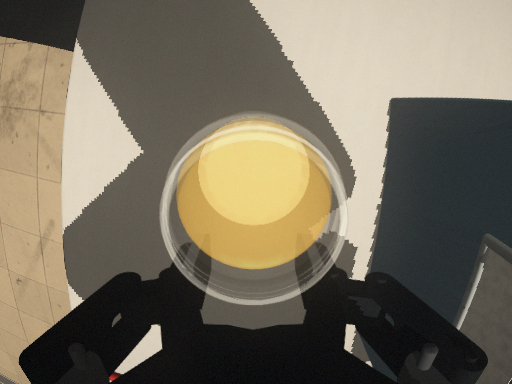

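The wrist view shows the jar upright, with its rim around (253,208), seated centrally in the two-finger cradle. I'll carry on pushing, about 120 mm more.

```bash
python3 -m crank '[{"travel":[7,0,0],"turn":[0,0,0],"hand":120},{"travel":[7,0,0],"turn":[0,0,0],"hand":120},{"travel":[7,0,0],"turn":[0,0,0],"hand":120},{"travel":[7,0,0],"turn":[0,0,0],"hand":120},{"travel":[7,0,0],"turn":[0,0,0],"hand":120},{"travel":[7,0,0],"turn":[0,0,0],"hand":120},{"travel":[7,0,0],"turn":[0,0,0],"hand":120},{"travel":[7,0,0],"turn":[0,0,0],"hand":120},{"travel":[7,0,0],"turn":[0,0,0],"hand":120},{"travel":[7,0,0],"turn":[0,0,0],"hand":120},{"travel":[7,0,0],"turn":[0,0,0],"hand":120},{"travel":[7,0,0],"turn":[0,0,0],"hand":120},{"travel":[7,0,0],"turn":[0,0,0],"hand":120},{"travel":[7,0,0],"turn":[0,0,0],"hand":120},{"travel":[7,0,0],"turn":[0,0,0],"hand":120},{"travel":[7,0,0],"turn":[0,0,0],"hand":120},{"travel":[5,0,0],"turn":[0,0,0],"hand":120},{"travel":[3,0,0],"turn":[0,0,0],"hand":120},{"travel":[0,0,0],"turn":[0,0,0],"hand":120}]'
python3 - <<'E'
from h import *
for c in ("scene","top"):
  im=get_image(c)
  for r in regions_of("honey_jar",c)[:2]:
    p,u,v=cloud(im,r["region"]);q=p[(p[:,2]>.08)&(p[:,2]<.095)][:,:2].astype(np.float32)
    if len(q)>5: print(c,len(q),loc(cv2.minEnclosingCircle(q)[0]),cv2.minEnclosingCircle(q)[1])
print(loc(get_obs()["position"]))
E
```

```text
t: 7.35
position: [0.4753, -0.1692, 0.0282]
eef_rot: [0.632, 0.775, 0.0, -0.0]
contact_force: [0.2, 0.2, -0.9]
opening: 0.0452
finger_force: 0.3
scene 50 [-0.03385742 -0.17382064] 0.029094625264406204
scene 129 [-0.1712421   0.16342245] 0.03073367103934288
top 110 [-0.02593054 -0.17420492] 0.03254973888397217
top 119 [-0.17193072  0.16189905] 0.031223012134432793
[-0.17246167  0.12412205]
```

The jar is at local (-0.172,0.163), upright and clear of the swing. I'll back off, rise, shut the fingers and turn so the tool's x axis faces the door.

```bash
python3 -m crank '[{"travel":[-18,0,0],"turn":[0,0,0],"hand":120},{"travel":[-19,0,0],"turn":[0,0,0],"hand":120},{"travel":[-19.5,0,0],"turn":[0,0,0],"hand":120},{"travel":[0,0,-27.4],"turn":[0,0,0],"hand":255},{"travel":[0,0,-27.4],"turn":[0,0,0],"hand":255},{"travel":[0,0,-27.4],"turn":[0,0,0],"hand":255},{"travel":[0,0,-27.4],"turn":[0,0,0],"hand":255},{"travel":[0,0,-27.4],"turn":[0,0,0],"hand":255},{"travel":[0,0,0],"turn":[0,0,0.1428],"hand":255},{"travel":[0,0,0],"turn":[0,0,0.1428],"hand":255},{"travel":[0,0,0],"turn":[0,0,0.1428],"hand":255},{"travel":[0,0,0],"turn":[0,0,0.1428],"hand":255},{"travel":[0,0,0],"turn":[0,0,0.1428],"hand":255},{"travel":[0,0,0],"turn":[0,0,0.1428],"hand":255},{"travel":[0,0,0],"turn":[0,0,0.1428],"hand":255},{"travel":[0,0,0],"turn":[0,0,0.1428],"hand":255},{"travel":[0,0,0],"turn":[0,0,0.1428],"hand":255},{"travel":[0,0,0],"turn":[0,0,0.1428],"hand":255},{"travel":[0,0,0],"turn":[0,0,0.1428],"hand":255}]'
python3 - <<'E'
from h import *
o=get_obs(); print(loc(o["position"]),o["position"][2],o["qpos"])
E
```

```text
t: 9.45
position: [0.4874, -0.2273, 0.1656]
eef_rot: [0.995, 0.098, 0.0, 0.0]
contact_force: [0.2, -1.0, 0.4]
opening: 0.0003
finger_force: 0.0
[-0.17208388  0.06521511] 0.16560228532336485 [-6.44278497e-01  5.01428274e-01  1.71783974e+00 -1.26593223e-04
  9.21298852e-01  7.30559752e-01]
```

```bash
python3 -m crank '[{"travel":[20,0,0],"turn":[0,0,0],"hand":255},{"travel":[20,0,0],"turn":[0,0,0],"hand":255},{"travel":[15,0,0],"turn":[0,0,0],"hand":255},{"travel":[8,0,0],"turn":[0,0,0],"hand":255},{"travel":[3,0,0],"turn":[0,0,0],"hand":255},{"travel":[3,0,0],"turn":[0,0,0],"hand":255},{"travel":[3,0,0],"turn":[0,0,0],"hand":255},{"travel":[0,0,0],"turn":[0,0,0],"hand":255},{"travel":[0,0,0],"turn":[0,0,0],"hand":255}]'
```

```text
t: 10.35
position: [0.5572, -0.2108, 0.1653]
eef_rot: [0.995, 0.101, -0.0, -0.0]
contact_force: [-0.8, -0.6, -0.4]
opening: -0.0002
finger_force: 0.2
```

```bash
python3 -m crank '[{"travel":[2,0,0],"turn":[0,0,0],"hand":255},{"travel":[1,0,0],"turn":[0,0,0],"hand":255},{"travel":[0,0,0],"turn":[0,0,0],"hand":255}]';python3 -m crank '[{"travel":[2,0,0],"turn":[0,0,0],"hand":255},{"travel":[0,0,0],"turn":[0,0,0],"hand":255}]'
```

```text
t: 10.65
position: [0.5598, -0.21, 0.1653]
eef_rot: [0.995, 0.102, -0.001, -0.0]
contact_force: [-3.8, -1.1, 2.8]
opening: 0.0003
finger_force: 1.9
t: 10.85
position: [0.5622, -0.2093, 0.1652]
eef_rot: [0.995, 0.102, -0.0, -0.0]
contact_force: [-3.1, 0.5, 2.3]
opening: 0.0001
finger_force: 2.0
```

```bash
python3 -m crank '[{"travel":[1,0,0],"turn":[0,0,0],"hand":255},{"travel":[0,0,0],"turn":[0,0,0],"hand":255}]'; python3 -m crank '[{"travel":[1,0,0],"turn":[0,0,0],"hand":255},{"travel":[0,0,0],"turn":[0,0,0],"hand":255}]'
```

```text
t: 11.05
position: [0.5629, -0.2091, 0.1653]
eef_rot: [0.995, 0.102, -0.001, -0.0]
contact_force: [-5.2, 0.1, 2.6]
opening: 0.0
finger_force: 2.5
t: 11.25
position: [0.5629, -0.2091, 0.1653]
eef_rot: [0.995, 0.102, -0.002, -0.0]
contact_force: [-7.1, -1.3, 4.2]
opening: -0.0002
finger_force: 3.7
```

Dead stop reached, so the catch is freed. I'll let go by backing off and then look.

```bash
python3 -m crank '[{"travel":[-20,0,0],"turn":[0,0,0],"hand":255},{"travel":[-20,0,0],"turn":[0,0,0],"hand":255},{"travel":[-20,0,0],"turn":[0,0,0],"hand":255},{"travel":[-20,0,0],"turn":[0,0,0],"hand":255},{"travel":[-20,0,0],"turn":[0,0,0],"hand":255},{"travel":[0,0,-25],"turn":[0,0,0],"hand":255},{"travel":[0,0,-25],"turn":[0,0,0],"hand":255},{"travel":[0,0,-25],"turn":[0,0,0],"hand":255},{"travel":[0,0,0],"turn":[0,0,0],"hand":255}]'
python3 - <<'E'
from h import *
for c in ("scene","top"):
  im=get_image(c); cv2.imwrite(f"pics/{c}4.png",im["img"])
  for r in regions_of("door",c)[:1]:
    p,u,v=cloud(im,r["region"]); l=np.c_[loc(p),p[:,2]]; l=l[(l[:,2]>.03)&(l[:,2]<.19)]
    f=cv2.fitLine(l[:,:2].astype(np.float32),cv2.DIST_HUBER,0,.01,.01).ravel(); print(c,len(l),f,np.percentile(l,[2,98],axis=0).round(3).tolist(),"ang",np.arctan(-f[0]/f[1]))
a=[cv2.imread(f"pics/{n}4.png") for n in ("scene","top")]; cv2.imwrite("pics/m4.png",cv2.resize(np.hstack(a),(800,300)))
o=get_obs(); print(o["position"],loc(o["position"]))
E
```

```text
t: 12.15
position: [0.4701, -0.2314, 0.2441]
eef_rot: [0.995, 0.102, 0.005, 0.004]
contact_force: [1.9, -1.0, 0.3]
opening: -0.0003
finger_force: 0.0
scene 1251 [ 0.28695002 -0.9579455  -0.11797497  0.00651827] [[-0.139, -0.074, 0.033], [-0.093, 0.08, 0.186]] ang 0.29104143
top 1347 [ 0.28737503 -0.95781815 -0.11831103  0.00521866] [[-0.139, -0.086, 0.034], [-0.09, 0.078, 0.182]] ang 0.29148513
[ 0.46653889 -0.22905661  0.23946409] [-0.19285116  0.06767428]
```

View pics/m4.png

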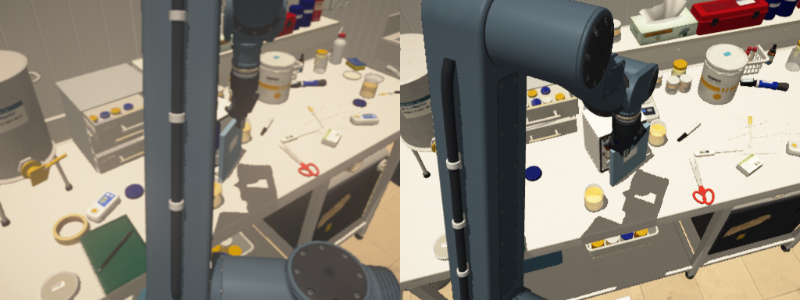

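The top view shows the door ajar at (628,165) and the jar well to its left at (595,197). The fit gives 0.29 rad. Next the fingertip goes behind the free edge from above while I work out the arc increments.

```bash
python3 -m crank '[{"travel":[20,1,0],"turn":[0,0,0],"hand":255},{"travel":[30,2,0],"turn":[0,0,0],"hand":255},{"travel":[30,2,0],"turn":[0,0,0],"hand":255},{"travel":[18,1,0],"turn":[0,0,0],"hand":255},{"travel":[0,0,0],"turn":[0,0,0],"hand":255},{"travel":[0,0,20],"turn":[0,0,0],"hand":255},{"travel":[0,0,20],"turn":[0,0,0],"hand":255},{"travel":[0,0,20],"turn":[0,0,0],"hand":255},{"travel":[0,0,18],"turn":[0,0,0],"hand":255},{"travel":[0,0,0],"turn":[0,0,0],"hand":255}]'
python3 - <<'E'
from h import *
o=get_obs(); c=np.r_[loc(o["position"])]; print(c,o["position"][2],o["contact_force"])
th=np.r_[np.linspace(.29,1.57,19)]; s,k=np.sin(th),np.cos(th); d=.011*k+.0145*s
w=np.array([-.073,-.0875])+np.c_[-.15*s+d*k,.15*k+d*s]; dl=np.diff(np.vstack([c,w]),axis=0)*1000
print(np.c_[dl[:,0],-dl[:,1]].round(1).tolist())
E
```

```text
t: 13.35
position: [0.5605, -0.2142, 0.1588]
eef_rot: [0.995, 0.101, -0.003, -0.003]
contact_force: [-0.4, -0.3, -0.8]
opening: 0.0003
finger_force: 0.0
[-0.09777251  0.06352121] 0.15876718074988924 [-0.42238984 -0.2554619  -0.80159913]
[[-4.0, 3.1], [-9.8, 2.2], [-9.7, 2.8], [-9.5, 3.5], [-9.4, 4.2], [-9.1, 4.9], [-8.8, 5.5], [-8.5, 6.2], [-8.1, 6.9], [-7.7, 7.5], [-7.2, 8.1], [-6.6, 8.7], [-6.0, 9.2], [-5.4, 9.7], [-4.7, 10.1], [-3.9, 10.5], [-3.1, 10.9], [-2.3, 11.1], [-1.5, 11.4]]
```

```bash
python3 -m crank '[{"travel":[-4,3,0],"turn":[0,0,0],"hand":255},{"travel":[-9.8,2.2,0],"turn":[0,0,0],"hand":255},{"travel":[-9.7,2.8,0],"turn":[0,0,0],"hand":255},{"travel":[-9.5,3.5,0],"turn":[0,0,0],"hand":255},{"travel":[-9.4,4.2,0],"turn":[0,0,0],"hand":255},{"travel":[-9.1,4.9,0],"turn":[0,0,0],"hand":255},{"travel":[-8.8,5.5,0],"turn":[0,0,0],"hand":255},{"travel":[-8.5,6.2,0],"turn":[0,0,0],"hand":255},{"travel":[-8.1,6.9,0],"turn":[0,0,0],"hand":255},{"travel":[-7.7,7.5,0],"turn":[0,0,0],"hand":255},{"travel":[-7.2,8.1,0],"turn":[0,0,0],"hand":255},{"travel":[-6.6,8.7,0],"turn":[0,0,0],"hand":255},{"travel":[-6,9.2,0],"turn":[0,0,0],"hand":255},{"travel":[-5.4,9.7,0],"turn":[0,0,0],"hand":255},{"travel":[-4.7,10.1,0],"turn":[0,0,0],"hand":255},{"travel":[-2,5.2,0],"turn":[0,0,0],"hand":255},{"travel":[-2,5.3,0],"turn":[0,0,0],"hand":255},{"travel":[-1.5,5.4,0],"turn":[0,0,0],"hand":255},{"travel":[-1.5,5.5,0],"turn":[0,0,0],"hand":255},{"travel":[0,0,0],"turn":[0,0,0],"hand":255}]'
cat > d.py <<'E'
from h import *
import sys
n=sys.argv[1]
for c in ("scene","top"):
  im=get_image(c); cv2.imwrite(f"pics/{c}{n}.png",im["img"])
  p,u,v=cloud(im); L=loc(p)
  m=(p[:,2]>.188)&(p[:,2]<.205)&(L[:,0]<-.10)&(L[:,0]>-.27)&(L[:,1]<.0)&(L[:,1]>-.14)
  if m.sum()>9:
    l=L[m]; f=cv2.fitLine(l.astype(np.float32),cv2.DIST_HUBER,0,.01,.01).ravel(); print(c,"door top",m.sum(),f.round(3),l.min(0),l.max(0),"ang",np.arctan2(abs(f[0]),f[1]*np.sign(-f[0])))
  for r in regions_of("honey_jar",c)[:2]:
    p,u,v=cloud(im,r["region"]);q=p[(p[:,2]>.08)&(p[:,2]<.095)][:,:2].astype(np.float32)
    if len(q)>5: print(c,"jar",len(q),loc(cv2.minEnclosingCircle(q)[0]))
  for r in regions_of("door",c)[:1]:
    p,u,v=cloud(im,r["region"]); l=loc(p)[(p[:,2]>.03)&(p[:,2]<.185)]
    f=cv2.fitLine(l.astype(np.float32),cv2.DIST_HUBER,0,.01,.01).ravel(); print(c,"door",len(l),f.round(3),np.percentile(l,[2,98],axis=0).round(3).tolist())
a=[cv2.imread(f"pics/{k}{n}.png") for k in ("scene","top")]; cv2.imwrite(f"pics/m{n}.png",cv2.resize(np.hstack(a),(800,300)))
o=get_obs(); print(o["position"],loc(o["position"]),o["contact_force"])
E
python3 d.py 5
```

```text
t: 15.35
position: [0.4679, -0.3525, 0.1624]
eef_rot: [0.995, 0.101, 0.0, 0.0]
contact_force: [-0.2, 0.8, 0.1]
opening: -0.0
finger_force: 0.0
scene door top 260 [ 0.992 -0.127 -0.172 -0.075] [-0.24819511 -0.09929297] [-0.10005325 -0.03720132] ang 1.4433743
scene door 2373 [ 0.993 -0.116 -0.146 -0.078] [[-0.247, -0.086], [-0.078, -0.064]]
top door top 140 [ 0.995 -0.097 -0.194 -0.076] [-0.24951076 -0.08852468] [-0.10071017 -0.03934455] ang 1.4735929
top jar 157 [-0.17115062  0.16160845]
top door 977 [ 0.993 -0.116 -0.171 -0.077] [[-0.249, -0.087], [-0.078, -0.056]]
[ 0.467719   -0.35131177  0.16231946] [-0.21602342 -0.05237062] [ 0.13639854 -0.15652666 -0.35953582]
```

View pics/m5.png

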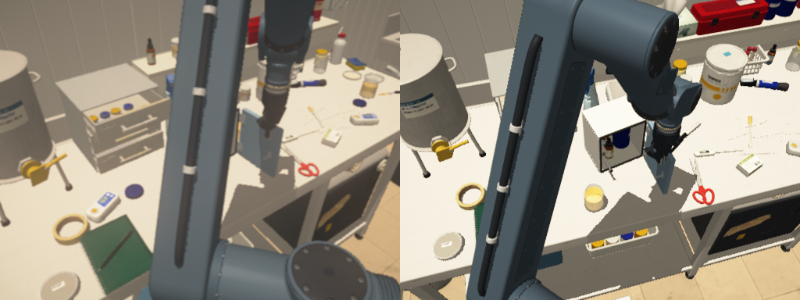

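The top view shows the door standing out at (665,165), about 1.45 rad, with the jar unmoved at (595,197) and the contents visible in the cupboard. A little more push takes it to square, then I'll back off and rise.

```bash
python3 -m crank '[{"travel":[-1,5,0],"turn":[0,0,0],"hand":255},{"travel":[0,5,0],"turn":[0,0,0],"hand":255},{"travel":[0,5,0],"turn":[0,0,0],"hand":255},{"travel":[0,3,0],"turn":[0,0,0],"hand":255},{"travel":[0,0,0],"turn":[0,0,0],"hand":255},{"travel":[0,-8,0],"turn":[0,0,0],"hand":255},{"travel":[0,-15,0],"turn":[0,0,0],"hand":255},{"travel":[0,-15,0],"turn":[0,0,0],"hand":255},{"travel":[0,0,-20],"turn":[0,0,0],"hand":255},{"travel":[0,0,-30],"turn":[0,0,0],"hand":255},{"travel":[0,0,-30],"turn":[0,0,0],"hand":255},{"travel":[0,0,-30],"turn":[0,0,0],"hand":255},{"travel":[0,0,-20],"turn":[0,0,0],"hand":255},{"travel":[0,0,0],"turn":[0,0,0],"hand":255},{"travel":[0,0,0],"turn":[0,0,0],"hand":255}]'
python3 d.py 6
```

```text
t: 17.15
position: [0.4622, -0.3308, 0.292]
eef_rot: [0.995, 0.102, -0.0, -0.0]
contact_force: [-0.8, -0.6, -0.9]
opening: 0.0002
finger_force: 0.0
scene door top 408 [ 1.    -0.007 -0.19  -0.087] [-0.24883573 -0.10337666] [-0.10000267 -0.0815888 ] ang 1.5636662
scene jar 12 [-0.05155803 -0.11517929]
scene door 2740 [ 1.    -0.001 -0.168 -0.086] [[-0.247, -0.092], [-0.079, -0.082]]
top door top 260 [ 1.    -0.012 -0.207 -0.093] [-0.25028889 -0.10430975] [-0.10216955 -0.08502491] ang 1.5587337
top jar 144 [-0.1722234   0.16097098]
top door 1647 [ 1.    -0.004 -0.183 -0.088] [[-0.249, -0.099], [-0.079, -0.084]]
[ 0.46226074 -0.33181242  0.29105162] [-0.21749215 -0.03217506] [-0.24292619 -0.15633875  0.18762005]
```

View pics/m6.png

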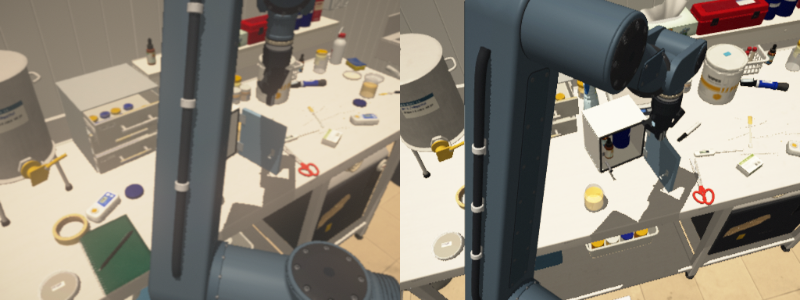

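The door stands square, at about 1.56 rad, at (660,160) in the top view. The jar is upright at (595,197), the cupboard contents are standing, and the gripper is clear above.

```bash
python3 -c "
from plant import *
print(job_done())"
```

```text
the job is handed in; nothing more can be done
None
```

The door stands open at about 1.56 rad, roughly square to the cupboard. The honey jar is upright about 40 mm past the door's left edge and clear of its swing. The job is handed in at about 17 s on the robot's clock, with nothing else seen to move.

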